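# Lift a ceramic disc with the flat lifter and tip it onto the counting scale

## Robot

A 6-joint arm with a two-finger parallel gripper is mounted at the origin on the work surface. World frame = base frame: x ahead of the robot, y to its left, z up, the work surface at z = 0. Lengths are in m, angles in rad, forces in N, time in s.
With the tool pointing down it reaches from about 0.275 to 0.775 m from the base axis. Payload 14.6 kg.
Tool frame: the origin (TCP) lies at the centre of the arm's flange, where the gripper is bolted on; the fingertips stand 173 mm ahead of it and the grasp point (between the pads) lies 155 mm ahead of it; y points along the fingers, x is the direction in which the jaws open and shut, and the axes are right-handed (so a half turn about y gives the same grasp; the last joint's range is limited). The gripper opens to 85 mm and grips with 20 to 120 N. Pads are 22 mm wide; open, the fingers measure 114 mm over their backs; the gripper's body (76 mm by 85 mm) begins 54 mm behind the grasp point. The pads swing forward as they close: fully open they stand 13 mm farther back than shut.
Start: joints at [-1.453, 0.263, -0.048, 1.259, 0, 1.415], TCP at [0.141, -0.506, 0.405] pointing down, gripper open.
Joint ranges: [-2.65, 2.65], [-0.89, 1.7], [-1.18, 1.37], [-2.13, 2.11], [-1.35, 1.29], [-3.14, 3.14]. Speed limits (rad/s): [1.89, 1.89, 2.57, 2.79, 3.14, 3.14].

## Interface

Orientations are given as a rotation vector (axis times angle).
In Python, from rig import env gives the robot as it stands. The module is installed in compiled form; this text tells all that it offers.
- The arm moves only by the tool move_arm, never from a script. Its argument "plan" is a list of rows, each a list of 4 numbers: the shift along the tool's x, y, z in mm, then the turn about the tool's y in degrees. In form: [[dx, dy, dz, spin], ...]. A call has 1 to 5 rows; each row is the pose to reach, as a shift and turn from the pose commanded when the call began, along the tool's axes at that moment; what a row does not reach only later rows make up. A row lasts 1/10 s, in which the tool goes at most 50 mm and 8.59 degrees, less where a joint would pass 70% of its speed; a pose out of reach is approached as far as the arm can. A call with a gripper value outside its range is refused whole. "fingers" is the gripper command: -1 is shut, 1 is fully open, values between are in proportion, set as the call begins (left out, the last holds). The fingers move at their own pace and stop on an object; "grip_force" is the grip in N (left out, the last holds). Time passes only in rows, so rows that repeat a pose let the fingers close. It gives the time, the measured TCP pose, the force and the opening at its end, in the units of the state.
- env.sense(): the state, without advancing time (a new reading comes with each control period).
- env.capture(name): name is "scene" or "top" or "wrist"; returns a dict with "color" (400x640x3 uint8, red, green, blue), "mtx" (3x3 intrinsics, pixels), "k1" (the pictures are not rectified: a ray, as slopes to the right and down, at radius r is drawn at 1 + k1 r^2 times it, then the intrinsics apply), "view" (4x4, takes a point from world to camera coordinates). Camera axes: x right, y up, looking along -z (the intrinsics and any distortion apply to the point x, -y, -z); pixel columns grow to the right and rows downward; lengths in m; the calibration is good to about 2 mm. A picture is of the moment at which its call begins. There is no depth.
- env.finish_job(): hands the job in, once; it reports no verdict.
The state is a dict: "clock": time; "q": joint angles; "joint_velocities": joint speeds; "effort": joint torques, N m; "ee_pos": TCP position; "tcp_rot": TCP orientation; "contact_force": force on the tool from outside, world axes, zero at the start; "ft_torque": the same for the moment, N m; "grip_width": opening from 0.0 (shut) to 1.0 (fully open).
Only numpy, scipy, OpenCV 4.12 (cv2) and the standard library are available. Lean on these libraries where they do the work, as an engineer would, in place of code of your own. Each camera call takes 0.05 s, during which the arm holds its last target.

## Task

Weigh a sample: without a finger touching it, work the blade of the flat lifter under the white ceramic disc in the sorting tray, lift the disc out on the blade and tip it gently, same face up, onto the middle of the counting scale's platter, so that the whole disc lies flat on the rubber mat. Then lay the lifter down flat on the open bench, blade down and clear of scale and tray, and leave everything else where it stands.

Things in the scene. Friction and masses are not known exactly. Their poses are not given: they have to be found in the camera images.
- disc_center (a point): Centre (half-way up) of the white glazed ceramic disc: 92 mm across, 6 mm thick, about 150 g, lying flat on the tray floor. Its lower edge is bevelled (the underside is only 78 mm across; the bevel rises 3 mm over the outer 6.5 mm), so a blade held on the tray floor gets under the rim, but the free disc is pushed along by the blade until the tray's back lip stops it; then the blade slides in under it. z axis: up.
- disc: The same white ceramic disc; origin at the centre of its underside.
- lifter_grip (a point): Centre of the orange handle of the flat lifter. The handle is a level bar 110 mm long (x), 24 mm wide (y), 20 mm high (z), its centre 48 mm above the underside of the blade. Site axes are those of the lifter: x points along the handle from its free end towards the blade, z up from the blade.
- lifter_tip (a point): Middle of the straight leading edge of the lifter's blade, on its underside, 175 mm ahead (+x) of and 48 mm below the handle centre. Friction on the blade is about 0.4: the disc starts to slide off at 18 to 26 degrees nose-down and stays put when carried level or nose slightly up.
- lifter: The flat lifter, about 190 g, lying blade down on the bench: polished steel blade 110 mm long (x), 90 mm wide (y), 1.6 mm thick, its back edge folded up 12 mm, with a cranked neck to the orange handle. Origin at the centre of the blade's underside: leading edge at x = +55 mm, folded back at x = -55 mm, handle centre at x = -120 mm, z = 48 mm.
- tray: Fixed dark sheet-steel sorting tray, 222 mm deep (x), 264 mm wide (y); origin on the bench under it. x points from the open front (no lip, at x = -120 mm) to the back lip. Floor 3 mm thick, its top at z = 3 mm; lips 14 mm high, inner face of the back lip at x = +100 mm, inner faces of the side lips at y = +-128 mm.
- tray_lip (a point): Middle of the top of the tray's back lip, on its inner face; axes as the tray's.
- scale: Fixed bench counting scale, 275 mm deep, 214 mm wide; origin on the bench under it, x points from the key panel (front, nearer the robot, at most 46 mm high) to its rear. Square platter 206 x 206 mm at the rear, its top 71 mm above the bench.
- platter (a point): Middle of the top of the platter, which is a 192 x 192 mm black grippy rubber mat, at 71 mm height; axes as the scale's.
- relay: Small clear relay, 28 x 28 x 34 mm, standing in the tray beside the disc (bystander). Origin: centre of its underside.
- breaker3: Grey three-pole breaker, 85 x 54 x 72 mm high, behind (bystander). Origin: centre of its underside.
- breaker1: Grey single-pole breaker lying on its side, 82 x 66 x 18 mm (bystander). Origin: centre of its underside.
- contactor: Black and grey contactor, 74 x 45 x 82 mm high (bystander). Origin: centre of its underside.
- jar: Clear jar with blue cap, 72 mm across, 105 mm high (bystander). Origin: centre of its underside.
- tape: Brown roll of tape lying flat, 96 mm across, 48 mm high (bystander). Origin: centre of its underside.
- junction: Grey junction box, 88 x 88 x 55 mm high (bystander). Origin: centre of its underside.
- driver: Screwdriver with green handle (bystander). Origin on the bench under its middle.
Mind the look-alikes: they are no part of the job. There is more than one size of the disc; the job needs the largest.

How it is judged:
On the way:
1. the disc is carried on the lifter alone, at least 25 mm above the tray floor, same face up (height (world z) of disc_center above 0.031 m and contact force between disc and lifter above 0.3 N and contact force between disc and tray below 0.05 N and contact force between disc and scale below 0.05 N and angle between disc's own z axis and vertical below 0.8 rad), for 0.3 s.
At the end, for the whole second after the job is handed in: The whole disc lies flat and still on the platter's rubber mat, same face up, its centre within 50 mm of the platter's middle along each side; the lifter lies still, blade down and flat on the bench, touching neither scale, tray nor disc (x of disc_center in the frame of platter between -0.05 and 0.05 m and y of disc_center in the frame of platter between -0.05 and 0.05 m and z of disc_center in the frame of platter between 0 and 0.008 m and angle between each of disc, lifter's own z axis and vertical below 0.06 rad and linear speed of each of disc, lifter below 0.01 m/s and contact force between disc and lifter below 0.05 N and height (world z) of each of lifter, lifter_tip below 0.006 m and contact force between lifter and scale below 0.05 N and contact force between lifter and tray below 0.05 N).
It fails at once if a finger touches the disc (more than 0.3 N) (contact force between the fingers and disc above 0.3 N).
It fails at once if the disc is turned up on edge or over (tilt above 60 degrees) (angle between disc's own z axis and vertical above 1.05 rad).
It fails at once if the disc hits the scale hard (more than 20 N) (contact force between disc and scale above 20 N).
It fails at once if another thing on the bench is moved by more than 30 mm (distance of any of relay, breaker3, breaker1, contactor, jar, tape, junction, driver from where it was at the start of the episode above 0.03 m).
It also fails if it takes over 69 s, if anything falls off the work surface, if the arm or the gripper's body presses on something with over 40 N, if the wrist force passes 120 N, or if a joint passes its speed limit or range.

## Working session

There is one attempt and no reset: what is moved stays moved. The work goes in short steps, Python scripts to look and compute and a tool call to move; the robot and the scene stay as the last step left them, time stands still between calls to the robot, and variables do not carry over. Pictures are saved under pics/ and viewed, and the job is handed in when it is done.

Besides the shell and the picture viewer there is one more tool, called after "Call:" as name([rows], argument=value, ...), one row to a line, values as JSON. move_arm: Moves the arm, as the interface text tells. Its arguments: {"type":"object","properties":{"plan":{"type":"array","items":{"type":"array","items":{"type":"number"}}},"fingers":{"type":"number"},"grip_force":{"type":"number"}},"required":["plan"]}

```bash
mkdir -p pics; ls
python3 - <<'E'
from rig import env
import cv2
print(env.sense())
for n in ("scene","top","wrist"):
    c=env.capture(n); cv2.imwrite(f"pics/{n}0.png",c["color"][:,:,::-1]); print(n,c["mtx"].tolist(),c["k1"],c["view"].round(4).tolist())
E
```

```text
pics
{'clock': 0.0, 'q': array([-1.45333659e+00,  2.63547598e-01, -4.89262374e-02,  1.25941154e+00,
        1.06578682e-05,  1.41554678e+00]), 'joint_velocities': array([-0.00047942,  0.00065174,  0.00140684, -0.00236823,  0.00015517,
       -0.00177046]), 'effort': array([-1.48179279e-03, -6.37617874e+01,  3.84555924e+01,  1.39962163e-02,
       -2.15231039e-04, -9.60482680e-06]), 'ee_pos': array([ 0.14141575, -0.50550573,  0.40421614]), 'tcp_rot': array([-1.32513374,  1.0064961 , -1.00525177]), 'contact_force': array([ 1.24589496, -0.27830028, -0.1522793 ]), 'ft_torque': array([ 0.00932172, -0.03163632,  0.04303076]), 'grip_width': 0.9971662650525751}
scene [[376.54228392956225, 0.0, 314.0863381488018], [0.0, 376.54228392956225, 197.60039974896225], [0.0, 0.0, 1.0]] -0.014452019995915843 [[0.6987, 0.7154, -0.0076, -0.4257], [-0.5499, 0.5438, 0.6339, 0.2781], [0.4576, -0.4387, 0.7734, -1.4725], [0.0, 0.0, 0.0, 1.0]]
top [[384.02906159072694, 0.0, 324.15052171952163], [0.0, 384.02906159072694, 203.65914586373896], [0.0, 0.0, 1.0]] -0.045495298847885474 [[-0.0155, -0.9999, -0.0001, 0.0227], [0.9894, -0.0153, 0.1446, -0.5886], [-0.1446, 0.0021, 0.9895, -1.1903], [0.0, 0.0, 0.0, 1.0]]
wrist [[313.226041697279, 0.0, 317.5761665599933], [0.0, 313.226041697279, 196.72364718035314], [0.0, 0.0, 1.0]] -0.03151150983567104 [[0.2695, -0.963, -0.0005, -0.5246], [0.9268, 0.2595, -0.2716, 0.0358], [0.2616, 0.0728, 0.9624, -0.3778], [0.0, 0.0, 0.0, 1.0]]
```

View pics/scene0.png

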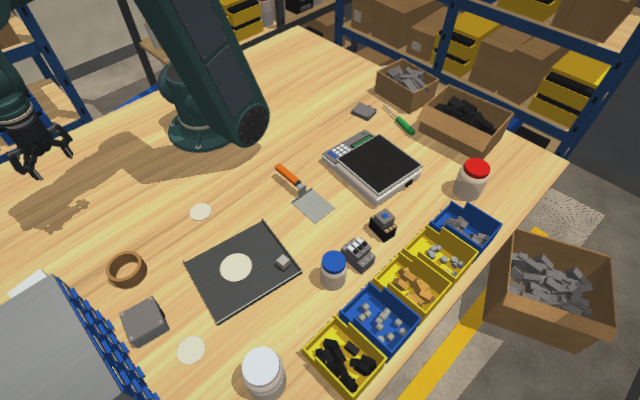

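View pics/top0.png

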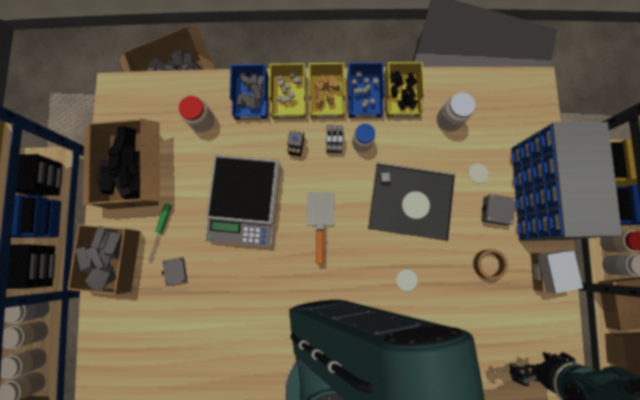

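View pics/wrist0.png

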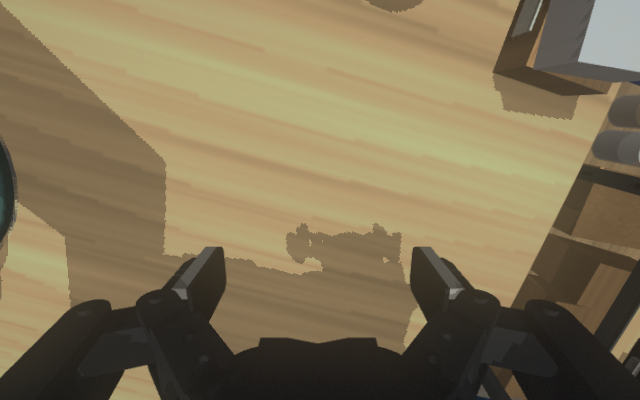

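```bash
python3 -c "
from scipy.spatial.transform import Rotation as R
print(R.from_rotvec([-1.32513374,  1.0064961 , -1.00525177]).as_matrix().round(4))"
```

```text
[[ 2.693e-01 -1.000e-04  9.630e-01]
 [-9.630e-01  1.100e-03  2.693e-01]
 [-1.100e-03 -1.000e+00  2.000e-04]]
```

```bash
cat > h.py <<'E'
import numpy as np, cv2
from rig import env
def dist(c): return np.array([c["k1"],0,0,0,0.])
def w(c,uv,z):
    p=cv2.undistortPoints(np.array(uv,float).reshape(-1,1,2),c["mtx"],dist(c)).reshape(-1,2)
    V=np.asarray(c["view"]);R=V[:3,:3];o=-R.T@V[:3,3]
    d=np.c_[p[:,0],-p[:,1],-np.ones(len(p))]@R
    return o+d*((z-o[2])/d[:,2])[:,None]
def proj(c,P):
    V=np.asarray(c["view"]);P=np.atleast_2d(P);q=P@V[:3,:3].T+V[:3,3];q=q*[1,-1,-1]
    return cv2.projectPoints(q,np.zeros(3),np.zeros(3),c["mtx"],dist(c))[0].reshape(-1,2)
def crop(c,name,x0,x1,y0,y1,s):
    cv2.imwrite(name,cv2.resize(c["color"][y0:y1,x0:x1,::-1],None,fx=s,fy=s,interpolation=cv2.INTER_CUBIC))
E
python3 - <<'E'
from h import *
c=env.capture("top"); crop(c,"pics/t1.png",200,480,140,300,2.8)
for n,uv,z in [("tray disc",(415.5,205),.009),("d2",(478,173),.006),("d3",(407,280),.006),("tip",(320,192),0),("handle",(320,246),.055)]: print(n,w(c,uv,z).round(3))
E
```

```text
tray disc [[ 0.585 -0.288  0.009]]
d2 [[ 0.691 -0.507  0.006]]
d3 [[ 0.341 -0.25   0.006]]
tip [[0.635 0.027 0.   ]]
handle [[0.453 0.029 0.055]]
```

View pics/t1.png

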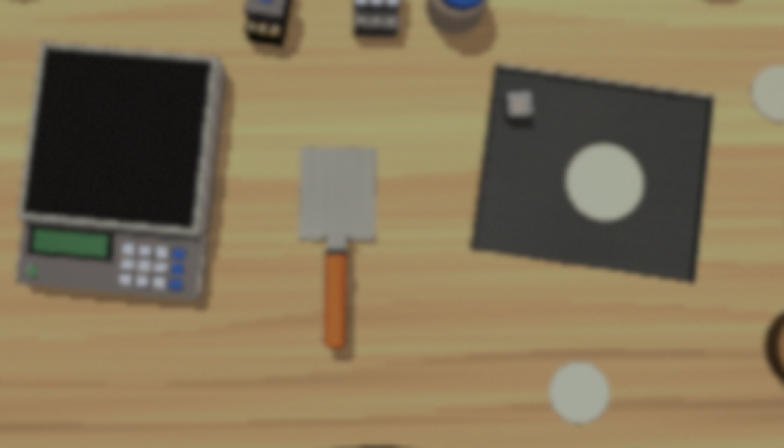

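The crop shows the platter at left, the lifter at centre (handle pointing to the robot), and the tray disc at crop (605,182). That disc is 80 px across, against 60 px for the loose disc at (579,392) and a partial one at (775,92). The tray disc is the job's disc.

Run:
```python
from h import *
from rig import env
c=env.capture("top")
f=lambda *p:np.array(p,float)/2.8+[200,140]
disc=w(c,f((605,182)),.009)[0]
e=w(c,f((565,182),(645,182)),.009);print("disc",disc,np.linalg.norm(e[0]-e[1]))
bl=w(c,f((300,149),(376,148),(375,240),(299,241)),.0016);print("blade\n",bl.round(4))
h=w(c,f((326,252),(349,252),(344,347),(324,347)),.058);print("handle\n",h.round(4),h.mean(0))
t=w(c,f((496,67),(712,97)),.014);t2=w(c,f((694,280),(472,248)),.003)
print("tray\n",t.round(4),t2.round(4), np.linalg.norm(t[0]-t[1]))
p=w(c,f((42,45),(218,60),(195,230),(23,214)),.071);print("platter\n",p.round(4),p.mean(0),np.linalg.norm(p-np.roll(p,1,0),axis=1))
print("relay",w(c,f((520,102)),.034))
```

```text
disc [ 0.58459684 -0.29031974  0.009     ] 0.09497635639347166
blade
 [[ 0.6309  0.0696  0.0016]
 [ 0.6307 -0.0208  0.0016]
 [ 0.521  -0.0175  0.0016]
 [ 0.5212  0.0718  0.0016]]
handle
 [[0.5034 0.0392 0.058 ]
 [0.503  0.0134 0.058 ]
 [0.3977 0.0206 0.058 ]
 [0.398  0.0427 0.058 ]] [0.45054764 0.0289559  0.058     ]
tray
 [[ 0.7245 -0.1656  0.014 ]
 [ 0.6843 -0.4228  0.014 ]] [[ 0.4677 -0.3912  0.003 ]
 [ 0.5097 -0.1312  0.003 ]] 0.2603411750259365
platter
 [[0.7445 0.3615 0.071 ]
 [0.7232 0.1593 0.071 ]
 [0.5291 0.1845 0.071 ]
 [0.5499 0.3777 0.071 ]] [0.6366822  0.27073063 0.071     ] [0.19522973 0.20331218 0.19572836 0.19429891]
relay [[ 0.67705666 -0.18925548  0.034     ]]
```

```bash
cat >> h.py <<'E'
from scipy.spatial.transform import Rotation as Rn
def pose():
    s=env.sense(); M=Rn.from_rotvec(s["tcp_rot"]).as_matrix()
    return np.array(s["ee_pos"]),M,np.degrees(np.arctan2(M[1,2],M[0,2])),s
def to(P,yaw):
    p,M,y,s=pose(); d=M.T@(np.array(P)-p)*1000
    print("t",round(s["clock"],2),"move",d.round(1),"spin",round(y-yaw,2),"| yaw",round(y,2),"F",np.round(s["contact_force"],1),"w",round(s["grip_width"],3))
E
python3 - <<'E'
from h import *
to([.4255,.0295,.36],-1.3)
E
```

```text
t 0.25 move [-438.7   44.7  417.7] spin 16.93 | yaw 15.63 F [ 0.4 -0.   0.1] w 1.006
```

Call:
move_arm([
  [-438, 44, 417, 17],
  [-438, 44, 417, 17],
  [-438, 44, 417, 17],
  [-438, 44, 417, 17],
  [-438, 44, 417, 17],
])

```text
clock: 0.75
ee_pos: [0.2587, -0.2835, 0.3864]
tcp_rot: [-1.197, 1.227, -1.228]
contact_force: [1.0, 0.1, 0.5]
grip_width: 1.001
```

Run:
```python
from h import *
to([.4255,.0295,.36],-1.3)
```

```text
t 0.75 move [-317.    26.4  159.1] spin -0.11 | yaw -1.41 F [1.  0.1 0.5] w 1.001
```

Call:
move_arm([
  [-317, 26, 159, 0],
  [-317, 26, 159, 0],
  [-317, 26, 159, 0],
  [-317, 26, 159, 0],
  [-317, 26, 159, 0],
])

```text
clock: 1.25
ee_pos: [0.3733, -0.0685, 0.3688]
tcp_rot: [-1.197, 1.226, -1.228]
contact_force: [1.5, -1.1, 0.7]
grip_width: 1.002
```

Call:
move_arm([
  [-92, 8, 46, 0],
  [-92, 8, 46, 0],
  [-92, 8, 46, 0],
])

```text
clock: 1.55
ee_pos: [0.4225, 0.0246, 0.3602]
tcp_rot: [-1.2, 1.223, -1.222]
contact_force: [-0.3, 0.7, 0.0]
grip_width: 0.998
```

Run:
```python
from h import *
to([.4255,.0295,.36],-1.3)
c=env.capture("wrist"); cv2.imwrite("pics/w1.png",c["color"][:,:,::-1])
c=env.capture("scene"); cv2.imwrite("pics/s1.png",c["color"][:,:,::-1])
```

```text
t 1.55 move [-4.9  0.2  2.9] spin 0.28 | yaw -1.02 F [-0.3  0.7  0. ] w 0.998
```

View pics/w1.png

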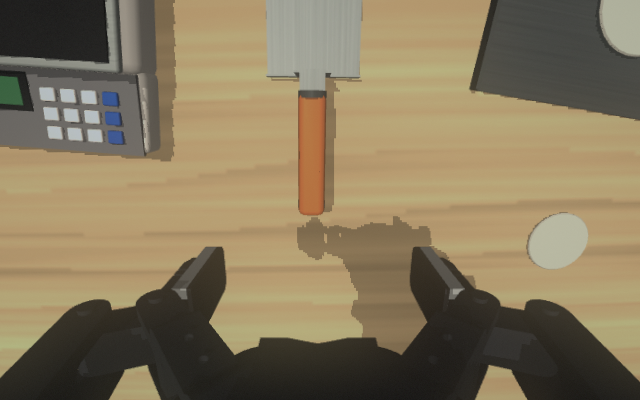

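The wrist view shows the handle from (312,95) to (312,213), and the folded blade back between (268,76) and (360,78). I'll measure it.

Run:
```python
from h import *
c=env.capture("wrist")
h=w(c,[(299.5,95),(326,95),(324.5,212),(299.5,212)],.058);print(h.round(4),h.mean(0).round(4))
f=(h[0]+h[1])/2;r=(h[2]+h[3])/2;print("yaw",np.degrees(np.arctan2(*(f-r)[[1,0]])),np.linalg.norm(f-r))
b=w(c,[(268,76),(360,78)],.012);print(b.round(4))
to([.4255,.0295,.206],-1.3)
```

```text
[[0.5004 0.0346 0.058 ]
 [0.4999 0.0127 0.058 ]
 [0.3981 0.0155 0.058 ]
 [0.3986 0.0383 0.058 ]] [0.4493 0.0253 0.058 ]
yaw -1.7962885544622849 0.10185734718682535
[[ 0.5203  0.0665  0.012 ]
 [ 0.5167 -0.0212  0.012 ]]
t 1.7 move [ -9.1 154.5   4.4] spin 0.0 | yaw -1.3 F [-0.3  0.   1.3] w 1.004
```

Call:
move_arm([
  [-6.5, 50, 5, 0.5],
  [-6.5, 100, 5, 0.5],
  [-6.5, 140, 5, 0.5],
  [-6.5, 154, 5, 0.5],
  [-6.5, 154, 5, 0.5],
])

```text
clock: 2.2
ee_pos: [0.4253, 0.0254, 0.2053]
tcp_rot: [-1.195, 1.238, -1.233]
contact_force: [-0.2, 0.1, 0.7]
grip_width: 1.001
```

Run:
```python
from h import *
to([.426,.0268,.206],-1.8)
c=env.capture("wrist"); cv2.imwrite("pics/w2.png",c["color"][:,:,::-1])
```

```text
t 2.2 move [-1.4 -0.7  0.7] spin -0.22 | yaw -2.02 F [-0.2  0.1  0.7] w 1.001
```

View pics/w2.png

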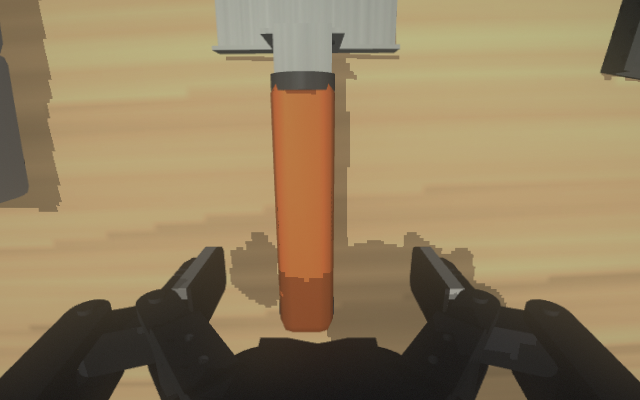

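The handle sits between the open jaws, centred on u≈305 against 318 for the jaw middle. It needs a shift left.

Run:
```python
from h import *
c=env.capture("wrist")
h=w(c,[(273.5,95),(334,95),(333.5,250),(278.5,250)],.058);print(h.round(4))
f=(h[0]+h[1])/2;r=(h[2]+h[3])/2;print(f,r,"yaw",np.degrees(np.arctan2(*(f-r)[[1,0]])))
b=w(c,[(214,51),(398,49)],.012);print(b.round(4),"end",w(c,[(306,330)],.048))
to([.426,.0268,.206],-1.8)
```

```text
[[0.4991 0.0386 0.058 ]
 [0.4983 0.017  0.058 ]
 [0.4378 0.0184 0.058 ]
 [0.4386 0.041  0.058 ]]
[0.49868829 0.02779598 0.058     ] [0.43822047 0.02969962 0.058     ] yaw -1.8031765296860005
[[ 0.5226  0.0721  0.012 ]
 [ 0.5203 -0.0167  0.012 ]] end [[0.39111665 0.03219577 0.048     ]]
t 2.3 move [-1.1  1.4 -0.4] spin -0.18 | yaw -1.98 F [ 0.8 -0.3 -0. ] w 0.998
```

Call:
move_arm([
  [-4.3, 0, 0, 0],
  [-4.3, 0, 0, 0],
])

```text
clock: 2.5
ee_pos: [0.4268, 0.0311, 0.2077]
tcp_rot: [-1.192, 1.232, -1.234]
contact_force: [-0.6, -0.3, -0.5]
grip_width: 1.0
```

Call:
move_arm([
  [0, 0, 0, 0],
  [0, 0, 0, 0],
  [0, 0, 0, 0],
  [0, 0, 0, 0],
  [0, 0, 0, 0],
], fingers=-1, grip_force=120)

```text
clock: 3.0
ee_pos: [0.4264, 0.0311, 0.2067]
tcp_rot: [-1.194, 1.233, -1.233]
contact_force: [-2.9, 0.1, 2.8]
grip_width: 0.258
```

Call:
move_arm([
  [0, -30, 0, 0],
  [0, -60, 0, 0],
  [0, -90, 0, 0],
  [0, -90, 0, 0],
])

```text
clock: 3.4
ee_pos: [0.4272, 0.031, 0.2995]
tcp_rot: [-1.191, 1.23, -1.236]
contact_force: [0.1, -0.1, -2.3]
grip_width: 0.256
```

Run:
```python
from h import *
to([.426,.0268,.206],-1.8)
c=env.capture("wrist"); cv2.imwrite("pics/w3.png",c["color"][:,:,::-1])
c=env.capture("scene"); crop(c,"pics/s3.png",220,400,100,240,4)
print(env.sense()["ft_torque"])
```

```text
t 3.4 move [ 4.2 93.5 -1.5] spin -0.07 | yaw -1.87 F [ 0.1 -0.1 -2.3] w 0.256
[-0.02623369  0.25865323  0.01751595]
```

View pics/w3.png

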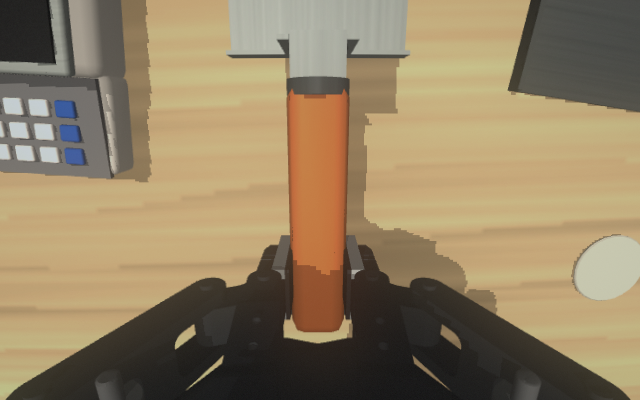

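View pics/s3.png

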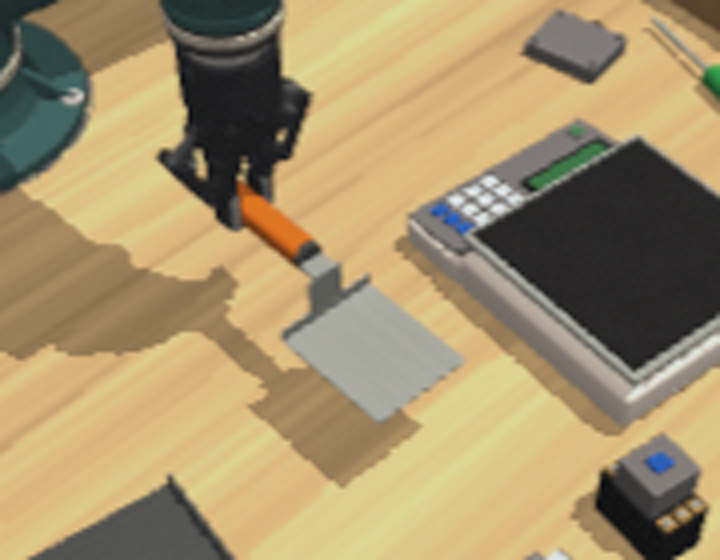

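Call:
move_arm([
  [0, 40, 0, 0],
  [0, 55, 0, 0],
  [0, 55, 0, 0],
])

```text
clock: 3.8
ee_pos: [0.4251, 0.0312, 0.239]
tcp_rot: [-1.197, 1.238, -1.23]
contact_force: [-1.0, -0.0, -1.6]
grip_width: 0.256
```

Call:
move_arm([
  [0, 0, 0, 0],
  [0, 0, 0, 0],
  [0, 0, 0, 0],
], grip_force=20)

```text
clock: 4.1
ee_pos: [0.4267, 0.031, 0.2423]
tcp_rot: [-1.193, 1.232, -1.234]
contact_force: [0.5, -0.6, -1.1]
grip_width: 0.255
```

Run:
```python
from h import *
to([.426,.0268,.206],-1.8)
c=env.capture("wrist"); cv2.imwrite("pics/w4.png",c["color"][:,:,::-1])
c=env.capture("scene"); crop(c,"pics/s4.png",220,400,100,240,4)
print(env.sense()["ft_torque"])
```

```text
t 4.1 move [ 4.3 36.3 -0.6] spin -0.07 | yaw -1.87 F [ 0.5 -0.6 -1.1] w 0.255
[-0.04544977  0.23437312 -0.04395789]
```

View pics/w4.png

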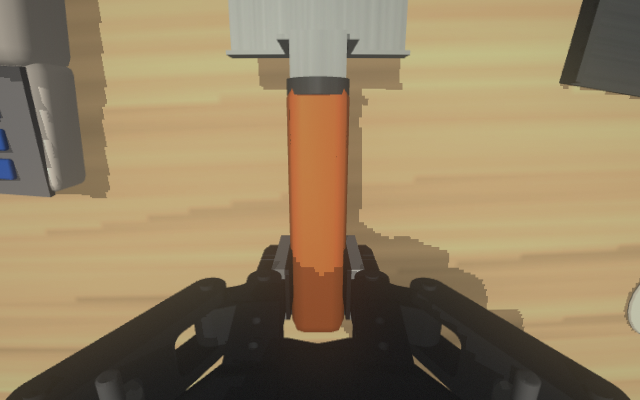

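View pics/s4.png

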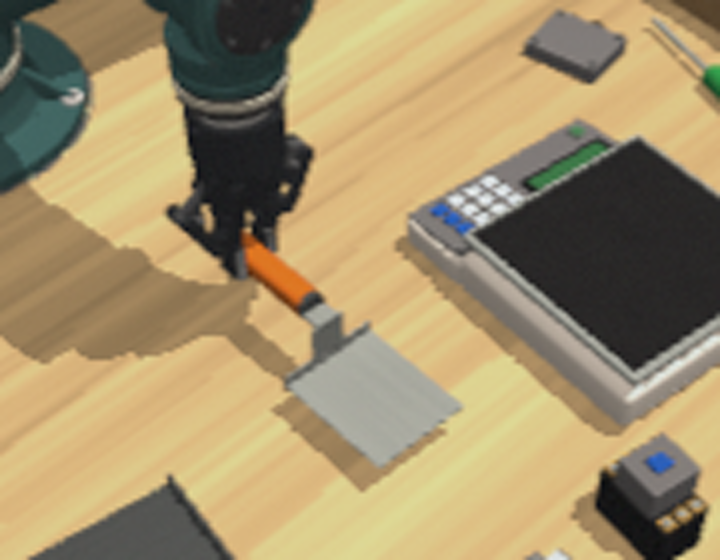

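The grip doesn't slip at 20 N with an empty blade. For tipping I'll regrasp the handle's free end later, with a small overlap. Next I'll measure the lifter relative to the TCP and move over the tray.

Run:
```python
from h import *
c=env.capture("wrist"); p,M,y,s=pose()
b=w(c,[(229,55),(409,55)],p[2]-.2067+.012)
print((b-p)@M*1000, np.linalg.norm(b[0]-b[1]))
n=w(c,[(289,90),(348,90)],p[2]-.2067+.058); print("handle front",(n-p)@M*1000)
x=np.array([.988,-.154]);d=np.array([.5846,-.2903])
# pre-scoop: tip 90 mm before disc centre ; use tip = tcp+204
print("pre",d-x*(.075+.204))
to([*(d-x*(.09+.204)),.28],-8.9)
```

```text
[[-42.80662806 194.77269818  93.53065642]
 [ 44.56190048 194.77791351  93.55928527]] 0.08736853338645723
handle front [[-10.04130424 148.75946547  74.6637544 ]
 [ 11.03857774 148.76072211  74.66856213]]
pre [ 0.308948 -0.247334]
t 4.25 move [ 280.3  -38.  -123.3] spin 7.03 | yaw -1.87 F [ 0.  -0.9 -1.6] w 0.259
```

Call:
move_arm([
  [280, -38, -123, 7],
  [280, -38, -123, 7],
  [280, -38, -123, 7],
  [280, -38, -123, 7],
  [280, -38, -123, 7],
], grip_force=120)

```text
clock: 4.75
ee_pos: [0.3188, -0.193, 0.273]
tcp_rot: [-1.132, 1.321, -1.323]
contact_force: [1.5, -0.4, -1.6]
grip_width: 0.255
```

Call:
move_arm([
  [55, 0, -32, 0],
  [55, 0, -32, 0],
  [55, 0, -32, 0],
])

```text
clock: 5.05
ee_pos: [0.2787, -0.2426, 0.2727]
tcp_rot: [-1.13, 1.325, -1.326]
contact_force: [0.2, 0.4, -1.7]
grip_width: 0.256
```

Run:
```python
from h import *
to([.294,-.245,.28],-8.9)
c=env.capture("wrist"); cv2.imwrite("pics/w5.png",c["color"][:,:,::-1])
c=env.capture("top"); crop(c,"pics/t5.png",330,490,140,300,4)
```

```text
t 5.05 move [-0.  -7.3 15.5] spin -0.2 | yaw -9.1 F [ 0.2  0.4 -1.7] w 0.256
```

View pics/w5.png

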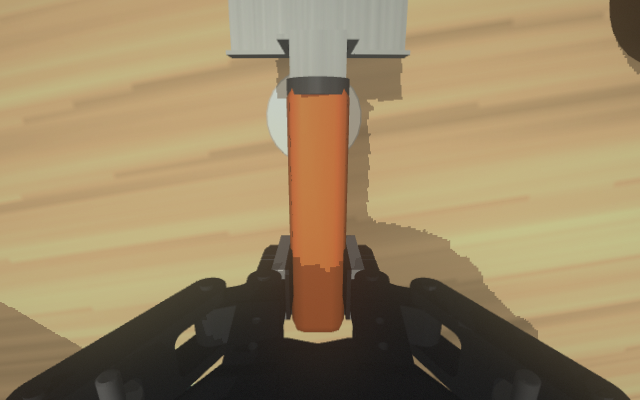

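View pics/t5.png

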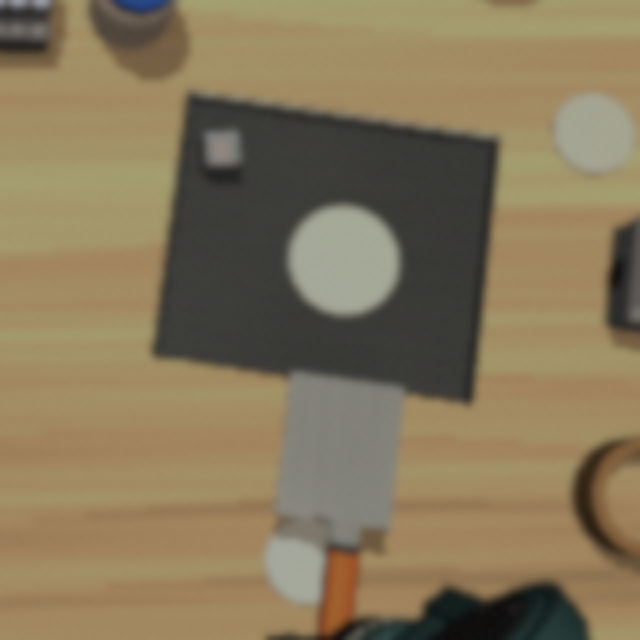

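Run:
```python
from h import *
c=env.capture("top"); p,M,y,s=pose()
f=lambda *q:np.array(q,float)/4+[330,140]
z=p[2]-.2067
a=w(c,f((288,371),(405,385)),z); d=w(c,f((344,260)),.009)
print("blade front in tool",((a-p)@M*1000).round(1)); 
D=(d-p)@M*1000; print("disc in tool",D.round(1),d)
t=w(c,f((190,95),(497,138)),.014);print("lip in tool",((t-p)@M*1000).round(1)); 
t=w(c,f((155,354),(470,402)),.003);print("front in tool",((t-p)@M*1000).round(1)); 
c=env.capture("scene"); crop(c,"pics/s5.png",170,350,190,330,4)
```

```text
blade front in tool [[-44.7 206.7 205.4]
 [ 47.4 206.7 207.1]]
disc in tool [[  2.1 263.5 308.5]] [[ 0.58460054 -0.29008235  0.009     ]]
lip in tool [[-141.4  258.5  428.3]
 [ 117.7  258.5  427.9]]
front in tool [[-142.8  269.5  210.3]
 [ 119.   269.5  206.7]]
```

View pics/s5.png

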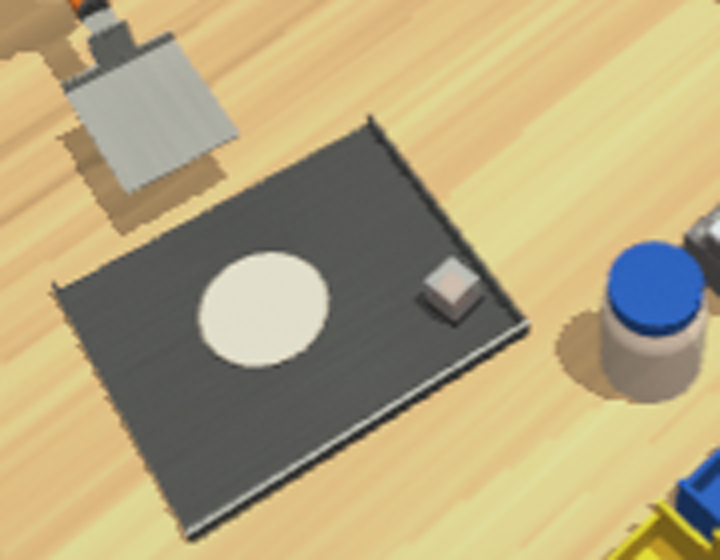

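Call:
move_arm([
  [1, 0, 35, 0],
  [1, 30, 35, 0],
  [1, 50, 35, 0],
  [1, 57, 35, 0],
  [1, 59, 35, 0],
])

```text
clock: 5.75
ee_pos: [0.3145, -0.2466, 0.213]
tcp_rot: [-1.133, 1.322, -1.32]
contact_force: [-0.5, 0.2, -1.5]
grip_width: 0.261
```

Call:
move_arm([
  [0, 1.5, 0, 0],
  [0, 3, 0, 0],
  [0, 3, 0, 0],
])

```text
clock: 6.05
ee_pos: [0.3144, -0.2474, 0.2108]
tcp_rot: [-1.132, 1.322, -1.323]
contact_force: [-0.2, -0.5, -1.9]
grip_width: 0.259
```

Run:
```python
from h import *
to([.294,-.245,.2097],-8.9);print(pose()[0])
c=env.capture("scene"); crop(c,"pics/s6.png",170,350,190,330,4)
```

```text
t 6.05 move [  0.7   1.1 -20.5] spin 0.03 | yaw -8.87 F [-0.2 -0.5 -1.9] w 0.259
[ 0.31439271 -0.24744477  0.2108041 ]
```

View pics/s6.png

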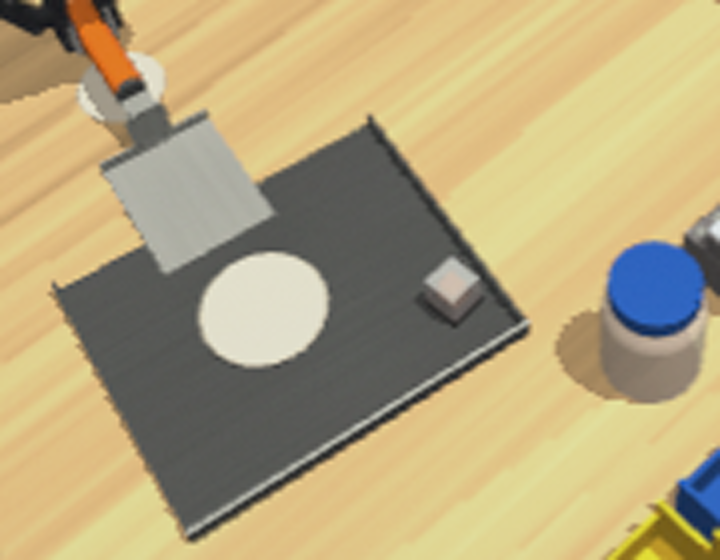

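Call:
move_arm([
  [0, 1, 0, 0],
  [0, 1.5, 0, 0],
])

```text
clock: 6.3
ee_pos: [0.3142, -0.2474, 0.209]
tcp_rot: [-1.132, 1.322, -1.323]
contact_force: [-1.5, 0.5, 1.6]
grip_width: 0.256
```

Call:
move_arm([
  [0, 1, 0, 0],
  [0, 1, 0, 0],
])

```text
clock: 6.5
ee_pos: [0.3142, -0.2473, 0.2079]
tcp_rot: [-1.132, 1.322, -1.323]
contact_force: [-3.7, -0.2, 4.2]
grip_width: 0.259
```

Call:
move_arm([
  [0, 0, 15, 0],
  [0, 0, 30, 0],
  [0, 0, 45, 0],
  [0, 0, 60, 0],
  [0, 0, 75, 0],
])

```text
clock: 7.0
ee_pos: [0.3885, -0.2587, 0.2081]
tcp_rot: [-1.133, 1.324, -1.322]
contact_force: [-22.3, 3.0, 22.4]
grip_width: 0.257
```

Call:
move_arm([
  [0, 0, 10, 0],
  [0, 0, 20, 0],
  [0, 0, 30, 0],
  [0, 0, 40, 0],
  [0, 0, 50, 0],
])

```text
clock: 7.5
ee_pos: [0.4373, -0.2663, 0.2082]
tcp_rot: [-1.134, 1.324, -1.322]
contact_force: [-15.3, 2.1, 18.8]
grip_width: 0.253
```

Run:
```python
from h import *
to([.294,-.245,.2097],-8.9);print(pose()[0])
c=env.capture("scene"); crop(c,"pics/s7.png",170,350,190,330,4)
```

```text
t 7.5 move [   1.1   -1.1 -144.9] spin 0.01 | yaw -8.89 F [-15.3   2.1  18.8] w 0.253
[ 0.43732083 -0.2663062   0.20824368]
```

View pics/s7.png

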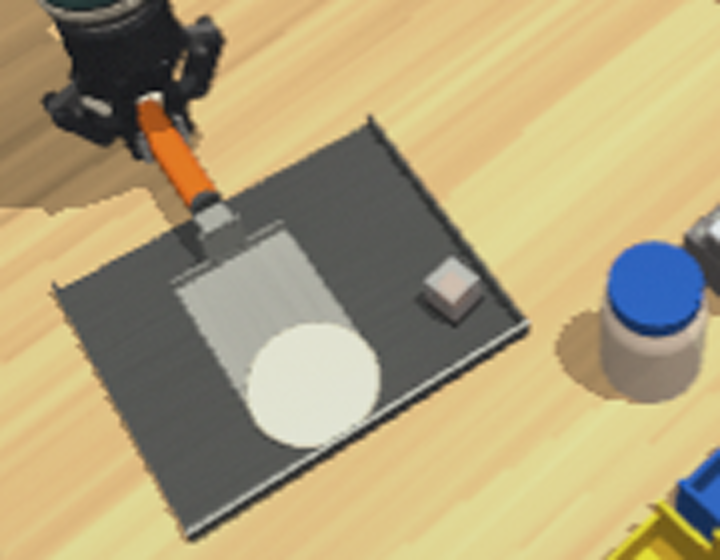

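Call:
move_arm([
  [0, 0, 10, 0],
  [0, 0, 20, 0],
  [0, 0, 30, 0],
  [0, 0, 40, 0],
  [0, 0, 50, 0],
])

```text
clock: 8.05
ee_pos: [0.4862, -0.2739, 0.2084]
tcp_rot: [-1.134, 1.325, -1.321]
contact_force: [-14.5, 3.0, 19.0]
grip_width: 0.26
```

Run:
```python
from h import *
to([.294,-.245,.2097],-8.9);print(pose()[0])
c=env.capture("scene"); crop(c,"pics/s8.png",170,350,190,330,4)
```

```text
t 8.05 move [   1.2   -0.7 -194.4] spin -0.0 | yaw -8.9 F [-14.5   3.   19. ] w 0.26
[ 0.48619403 -0.27389094  0.20836609]
```

View pics/s8.png

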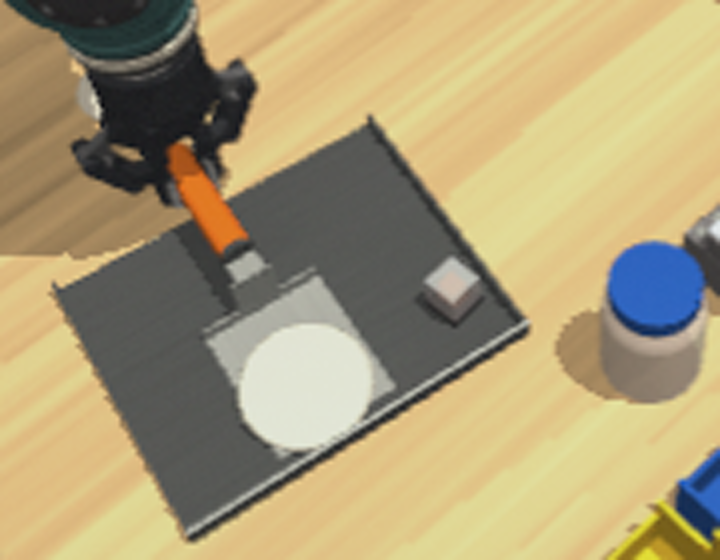

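Call:
move_arm([
  [0, -1, -2, 0],
  [0, -4, -5, 0],
  [0, -10, -5, 0],
  [0, -18, -5, 0],
  [0, -28, -5, 0],
])

```text
clock: 8.6
ee_pos: [0.4821, -0.2734, 0.2363]
tcp_rot: [-1.132, 1.323, -1.322]
contact_force: [0.4, -0.0, -2.3]
grip_width: 0.259
```

Call:
move_arm([
  [0, -12, 0, 0],
  [0, -25, 0, 0],
  [0, -38, 0, 0],
  [0, -45, 0, 0],
  [0, -45, 0, 0],
])

```text
clock: 9.1
ee_pos: [0.4825, -0.2737, 0.2821]
tcp_rot: [-1.132, 1.321, -1.324]
contact_force: [-0.5, 0.3, -3.1]
grip_width: 0.255
```

Run:
```python
from h import *
to([.294,-.245,.2097],-8.9);print(pose()[0],env.sense()["ft_torque"])
c=env.capture("scene"); crop(c,"pics/s9.png",170,350,160,300,4)
c=env.capture("wrist"); cv2.imwrite("pics/w9.png",c["color"][:,:,::-1])
```

```text
t 9.1 move [   0.7   72.  -190.7] spin 0.03 | yaw -8.87 F [-0.5  0.3 -3.1] w 0.255
[ 0.48245398 -0.27365554  0.28206236] [0.08111632 0.38620339 0.03109779]
```

View pics/s9.png

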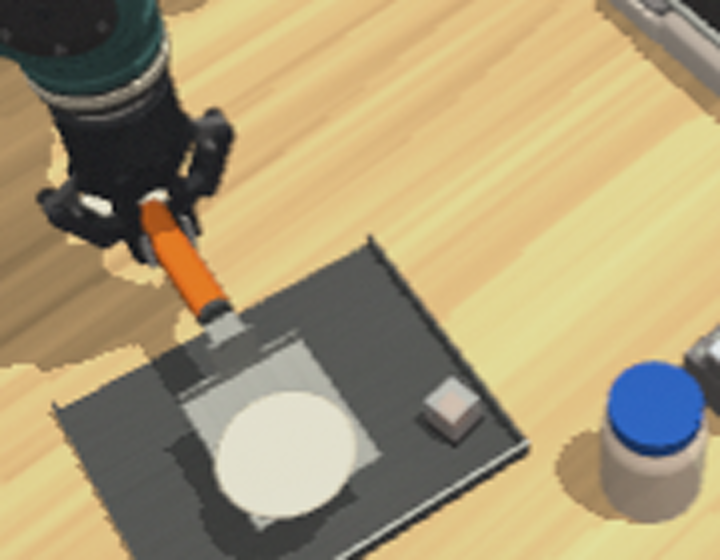

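View pics/w9.png

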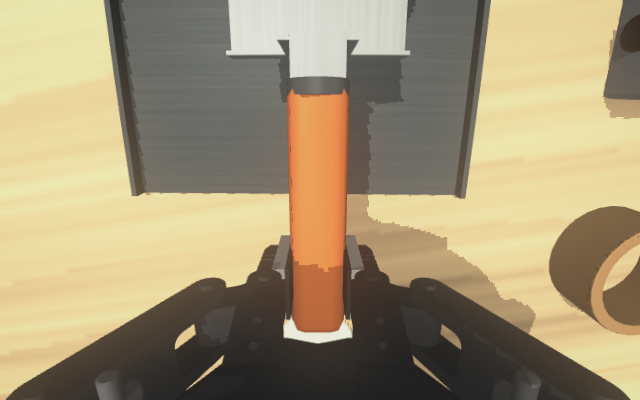

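The disc rides on the blade, level and about 70 mm above the tray floor. I'll carry it towards the scale, ramping gently.

Call:
move_arm([
  [0, -8, 0, 0],
  [-4, -20, 0, 0],
  [-12, -32, 0, 0],
  [-24, -44, 0, 0],
  [-42, -50, 0, 0],
])

```text
clock: 9.7
ee_pos: [0.489, -0.2313, 0.3327]
tcp_rot: [-1.131, 1.321, -1.324]
contact_force: [0.4, 0.3, -3.0]
grip_width: 0.257
```

Call:
move_arm([
  [-23, 0, 0, 0],
  [-50, 0, 0, 0],
  [-80, 0, 0, 0],
  [-112, 0, 0, 0],
  [-145, 0, 0, 0],
])

```text
clock: 10.2
ee_pos: [0.511, -0.0867, 0.3318]
tcp_rot: [-1.131, 1.322, -1.323]
contact_force: [0.5, 0.7, -3.1]
grip_width: 0.253
```

Call:
move_arm([
  [-34, 0, 0, 0],
  [-68, 0, 0, 0],
  [-102, 0, 0, 0],
  [-135, 0, 0, 0],
  [-165, 0, 0, 0],
])

```text
clock: 10.7
ee_pos: [0.5316, 0.0305, 0.3314]
tcp_rot: [-1.138, 1.295, -1.264]
contact_force: [0.8, -0.4, -2.3]
grip_width: 0.251
```

Run:
```python
from h import *
to([.4535,.295,.33],-7.4);print(pose()[0])
c=env.capture("scene"); crop(c,"pics/s10.png",220,430,80,240,3.6)
```

```text
t 10.7 move [-255.     8.4 -104.5] spin 1.59 | yaw -5.81 F [ 0.8 -0.4 -2.3] w 0.251
[0.53161793 0.03054777 0.33139639]
```

View pics/s10.png

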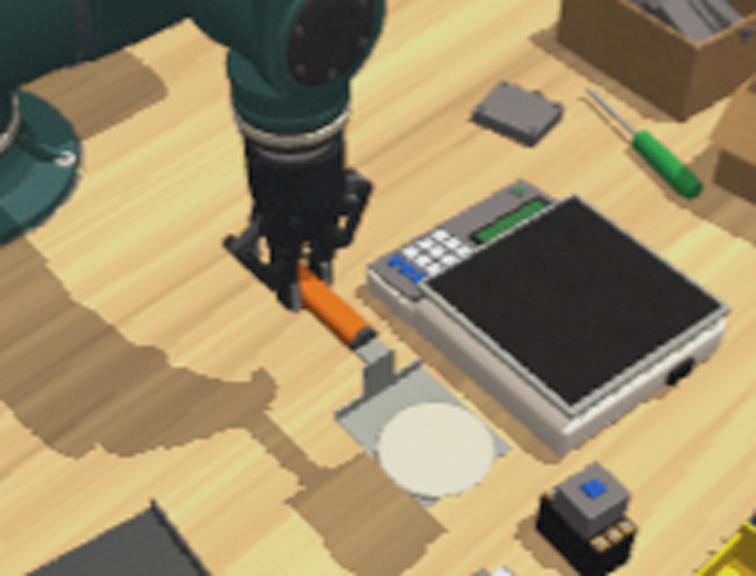

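Run:
```python
from h import *
p,M,y,s=pose();print(M.round(3),s["q"],s["joint_velocities"].round(3))
c=env.capture("wrist"); cv2.imwrite("pics/w10.png",c["color"][:,:,::-1])
to([.4535,.295,.33],-7.4);print(pose()[0])
```

```text
[[-0.101  0.003  0.995]
 [-0.995  0.028 -0.101]
 [-0.028 -1.    -0.   ]] [-0.10088402  0.30891402 -0.18602041  1.07604788  0.02815265  3.1414239 ] [-0.037 -0.002 -0.013 -0.008 -0.023 -0.003]
t 10.8 move [-255.6    8.  -105.1] spin 1.53 | yaw -5.87 F [-0.2 -0.5 -3.6] w 0.257
[0.53184864 0.02983438 0.33105875]
```

View pics/w10.png

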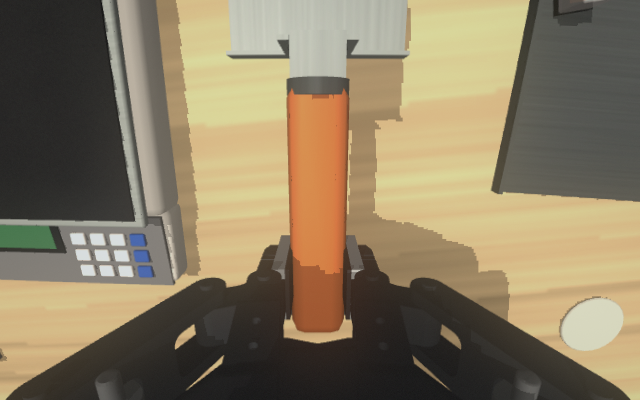

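Joint 6 has hit its range limit: the lifter's yaw must be at least the TCP azimuth. I'll approach the scale with the lifter yawed about 32° instead.

Call:
move_arm([
  [0, 0, 0, -2],
  [0, 0, 0, -6],
  [0, 0, 0, -11],
  [0, 0, 0, -16],
  [0, 0, 0, -21],
])

```text
clock: 11.3
ee_pos: [0.5317, 0.028, 0.3309]
tcp_rot: [-1.301, 1.021, -0.997]
contact_force: [0.6, 0.4, -2.7]
grip_width: 0.254
```

Call:
move_arm([
  [0, 0, -2, -5],
  [-6, 0, -6, -9],
  [-14, 0, -10, -12],
  [-26, 0, -14, -15],
  [-40, 0, -18, -17],
])

```text
clock: 11.8
ee_pos: [0.5037, 0.0624, 0.3317]
tcp_rot: [-1.399, 0.794, -0.777]
contact_force: [0.1, 0.0, -3.0]
grip_width: 0.253
```

Run:
```python
from h import *
p,M,y,s=pose();print(M[:,1].round(3),s["q"].round(2))
u=np.array([np.cos(np.radians(32)),np.sin(np.radians(32))]); c0=np.array([.637,.271])
to([*(c0-.185*u),.33],32);print(pose()[0])
```

```text
[ 0.002  0.026 -1.   ] [-0.04  0.27 -0.25  1.06  0.03  2.54]
t 11.8 move [-106.2    4.5   38.7] spin 0.04 | yaw 32.04 F [ 0.1  0.  -3. ] w 0.253
[0.50365675 0.06236684 0.33171727]
```

Call:
move_arm([
  [-16, 0, 5, 0],
  [-36, 0, 12, 0],
  [-60, 0, 20, 0],
  [-84, 0, 30, 0],
  [-106, 0, 39, 0],
])

```text
clock: 12.3
ee_pos: [0.4802, 0.1743, 0.3347]
tcp_rot: [-1.399, 0.794, -0.777]
contact_force: [0.4, 0.2, -3.4]
grip_width: 0.257
```

Call:
move_arm([
  [0, 5, 0, 0],
  [0, 18, 0, 0],
  [0, 32, 0, 0],
  [0, 40, 0, 0],
  [0, 40, 0, 0],
])

```text
clock: 12.8
ee_pos: [0.4804, 0.1741, 0.2936]
tcp_rot: [-1.4, 0.795, -0.776]
contact_force: [0.7, 0.7, -2.6]
grip_width: 0.253
```

Run:
```python
from h import *
p,M,y,s=pose()
u=np.array([np.cos(np.radians(32)),np.sin(np.radians(32))]); c0=np.array([.637,.271])
to([*(c0-.185*u),.2777],32);print(pose()[0])
c=env.capture("scene"); crop(c,"pics/s11.png",280,450,80,220,4.5)
c=env.capture("top"); crop(c,"pics/t11.png",190,350,140,280,4)
```

```text
t 12.8 move [ 1.1 15.9 -1.1] spin 0.04 | yaw 32.04 F [ 0.7  0.7 -2.6] w 0.253
[0.48041867 0.1740675  0.29363725]
```

View pics/s11.png

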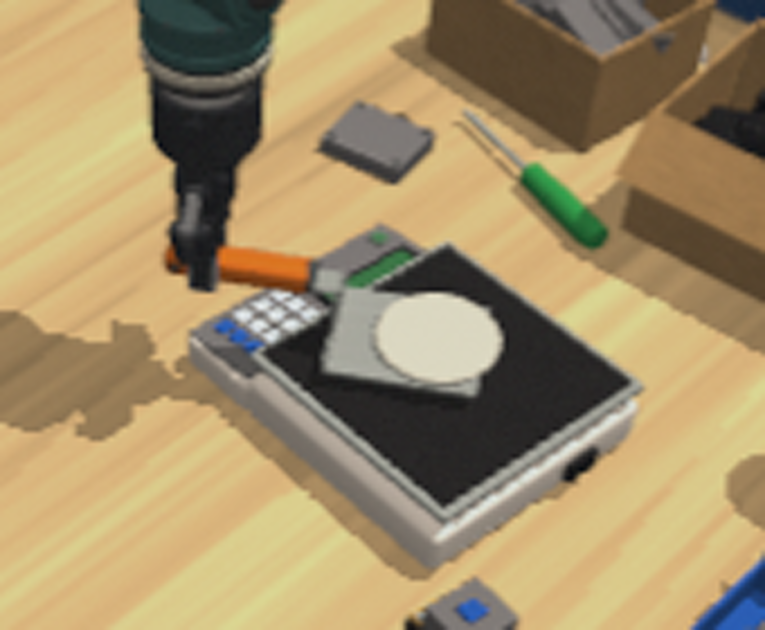

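View pics/t11.png

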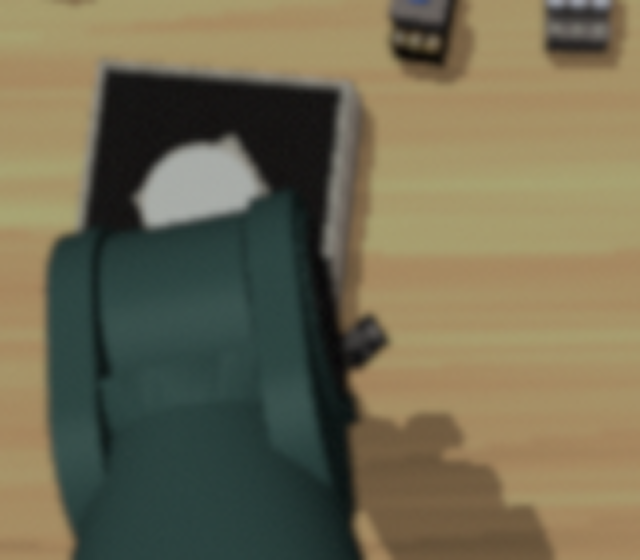

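Call:
move_arm([
  [0, 5, 0, 0],
  [0, 9, 0, 0],
  [0, 12, 0, 0],
  [0, 14, 0, 0],
])

```text
clock: 13.3
ee_pos: [0.4807, 0.1749, 0.2802]
tcp_rot: [-1.399, 0.794, -0.776]
contact_force: [0.2, -0.4, -3.3]
grip_width: 0.255
```

Call:
move_arm([
  [0, 1, 0, 0],
  [0, 2, 0, 0],
])

```text
clock: 13.5
ee_pos: [0.4808, 0.175, 0.2785]
tcp_rot: [-1.399, 0.793, -0.776]
contact_force: [0.1, 0.7, -3.0]
grip_width: 0.255
```

Call:
move_arm([
  [0, 1, 0, 0],
  [0, 1.5, 0, 0],
])

```text
clock: 13.7
ee_pos: [0.4806, 0.175, 0.2772]
tcp_rot: [-1.399, 0.794, -0.776]
contact_force: [-5.5, -2.1, 4.9]
grip_width: 0.257
```

Run:
```python
from h import *
p,M,y,s=pose(); print(p,s["contact_force"])
c=env.capture("scene"); crop(c,"pics/s12.png",300,430,100,200,6)
f=np.array([377.8,155.1]);
```

```text
[0.48057264 0.17499952 0.27715204] [-5.52113797 -2.09831891  4.87810232]
```

View pics/s12.png

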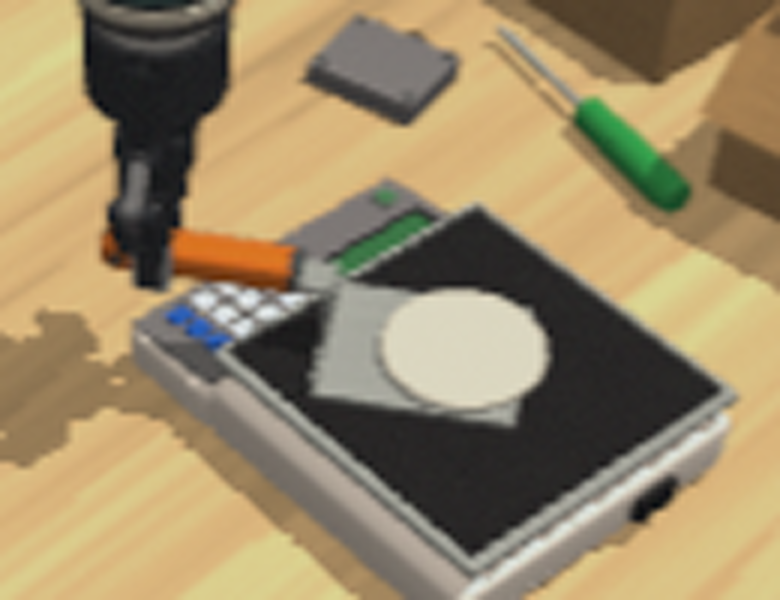

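Run:
```python
from h import *
c=env.capture("scene")
f=lambda *q:np.array(q,float)/6+[300,100]
print("disc top",w(c,f((465,349)),.0785))
m=w(c,f((478,207),(735,396),(470,570),(220,350)),.071);print(m.round(4),m.mean(0))
print("tipcorners",w(c,f((518,424)),.0725), "fold", w(c,f((312,394),(340,282)),.083), "handle end",w(c,f((110,245)),.119))
```

```text
disc top [[0.62984789 0.27368936 0.0785    ]]
[[0.5553 0.3773 0.071 ]
 [0.7523 0.3567 0.071 ]
 [0.7296 0.1584 0.071 ]
 [0.5304 0.183  0.071 ]] [0.64192185 0.26883865 0.071     ]
tipcorners [[0.68311256 0.25491386 0.0725    ]] fold [[0.5963945  0.1847339  0.083     ]
 [0.54871138 0.26117382 0.083     ]] handle end [[0.46391426 0.16280465 0.119     ]]
```

Call:
move_arm([
  [0, 0, 0, 0],
  [0, 0, 0, 0],
  [0, 0, 0, 0],
  [0, 0, 0, 0],
], fingers=0.0, grip_force=20)

```text
clock: 14.2
ee_pos: [0.4808, 0.175, 0.277]
tcp_rot: [-1.399, 0.793, -0.776]
contact_force: [-0.1, -0.5, 0.1]
grip_width: 0.5
```

Run:
```python
from h import *
p,M,y,s=pose(); print(p,s["contact_force"],s["grip_width"])
c=env.capture("scene"); crop(c,"pics/s13.png",300,430,100,200,6)
c=env.capture("wrist"); cv2.imwrite("pics/w13.png",c["color"][:,:,::-1])
```

```text
[0.48083989 0.17504482 0.27703487] [-0.07694491 -0.49909617  0.0504804 ] 0.49991781944090535
```

View pics/s13.png

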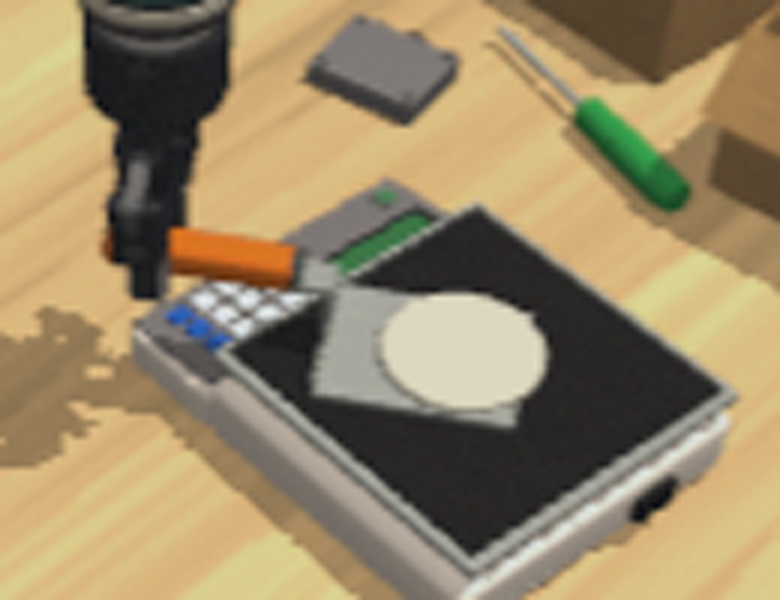

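View pics/w13.png

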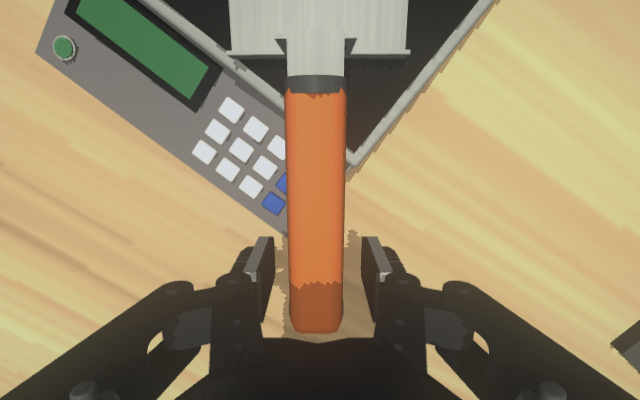

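The lifter rests flat on the mat with the disc still on it. I'll regrasp at the handle's free end with a small overlap.

Call:
move_arm([
  [0, -14, 0, 0],
  [0, -14, -13, 0],
  [0, -14, -26, 0],
  [0, -14, -26, 0],
])

```text
clock: 14.7
ee_pos: [0.4573, 0.1602, 0.2905]
tcp_rot: [-1.4, 0.795, -0.776]
contact_force: [0.5, -0.0, 0.3]
grip_width: 0.5
```

Call:
move_arm([
  [0, 0, 0, 0],
  [0, 0, 0, 0],
  [0, 0, 0, 0],
  [0, 0, 0, 0],
], fingers=-1, grip_force=20)

```text
clock: 15.1
ee_pos: [0.4588, 0.1609, 0.2905]
tcp_rot: [-1.399, 0.794, -0.776]
contact_force: [-1.1, -1.1, 2.4]
grip_width: 0.273
```

Call:
move_arm([
  [0, -4, 0, 0],
  [0, -8, 0, 0],
  [0, -12, 0, 0],
  [0, -16, 0, 0],
  [0, -20, 0, 0],
])

```text
clock: 15.6
ee_pos: [0.4587, 0.1603, 0.311]
tcp_rot: [-1.399, 0.793, -0.776]
contact_force: [1.5, 0.1, -0.8]
grip_width: 0.271
```

Run:
```python
from h import *
p,M,y,s=pose(); print(p,s["contact_force"],s["grip_width"],s["ft_torque"])
c=env.capture("scene"); crop(c,"pics/s14.png",300,430,100,200,6)
c=env.capture("wrist"); cv2.imwrite("pics/w14.png",c["color"][:,:,::-1])
```

```text
[0.45866073 0.16031169 0.31098548] [ 1.47747775  0.14909163 -0.77931651] 0.27116469336224325 [-0.07878118 -0.00629696 -0.00613619]
```

View pics/s14.png

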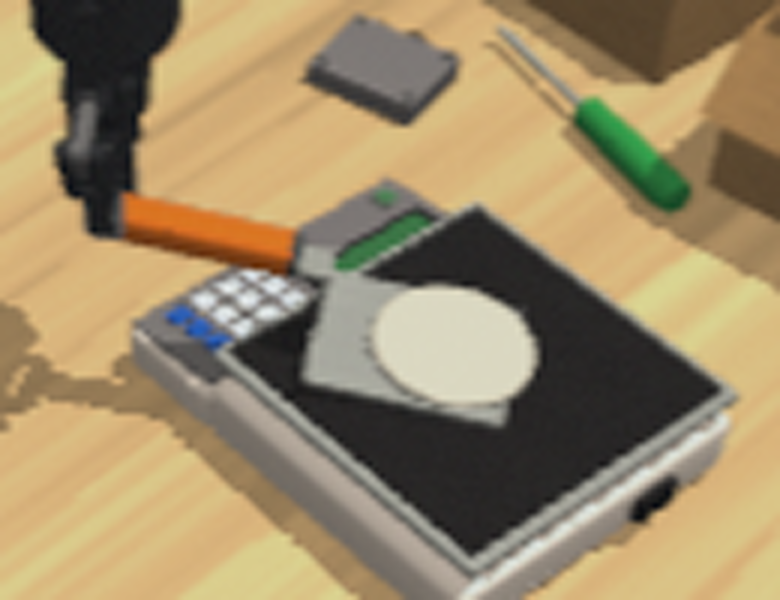

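View pics/w14.png

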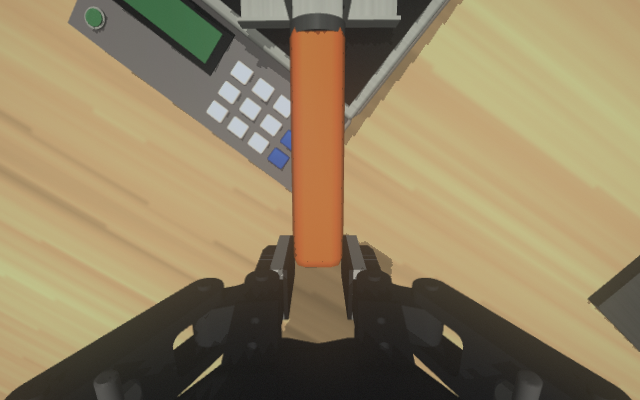

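The lifter pivots in the grip with its tip resting on the mat. I'll keep raising.

Call:
move_arm([
  [0, -6, 2, 0],
  [0, -12, 4, 0],
  [0, -18, 7, 0],
  [0, -24, 9, 0],
  [0, -30, 12, 0],
])

```text
clock: 16.2
ee_pos: [0.469, 0.166, 0.3414]
tcp_rot: [-1.399, 0.793, -0.776]
contact_force: [0.5, 1.4, -2.0]
grip_width: 0.273
```

Call:
move_arm([
  [0, -4, 2, 0],
  [0, -8, 4, 0],
  [0, -12, 6, 0],
  [0, -16, 8, 0],
  [0, -16, 8, 0],
])

```text
clock: 16.7
ee_pos: [0.4757, 0.1698, 0.3573]
tcp_rot: [-1.399, 0.793, -0.776]
contact_force: [0.2, -0.6, -1.5]
grip_width: 0.271
```

Run:
```python
from h import *
p,M,y,s=pose(); print(p,s["contact_force"],s["grip_width"],s["ft_torque"])
c=env.capture("scene"); crop(c,"pics/s15.png",300,430,100,200,6)
c=env.capture("wrist"); cv2.imwrite("pics/w15.png",c["color"][:,:,::-1])
```

```text
[0.47570747 0.16982424 0.35731554] [ 0.17985361 -0.57343406 -1.50876969] 0.2708878678874753 [-0.15082745  0.18629468  0.03107392]
```

View pics/s15.png

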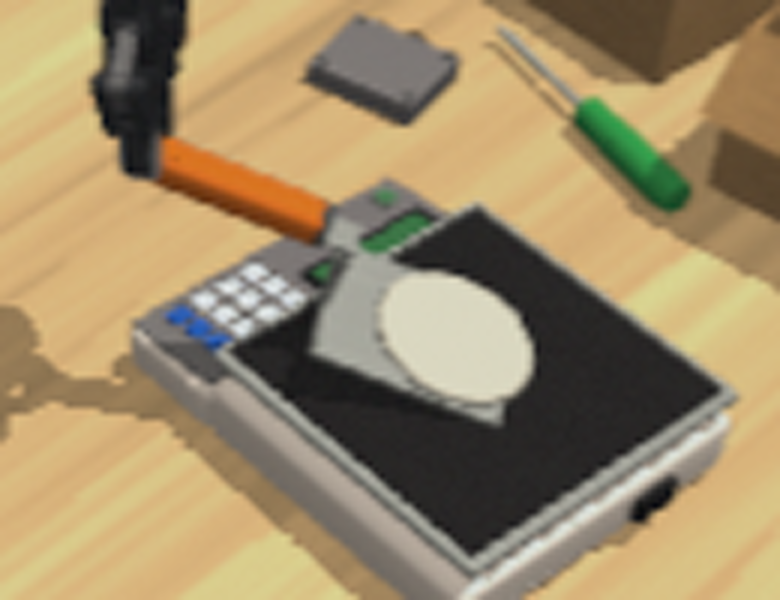

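View pics/w15.png

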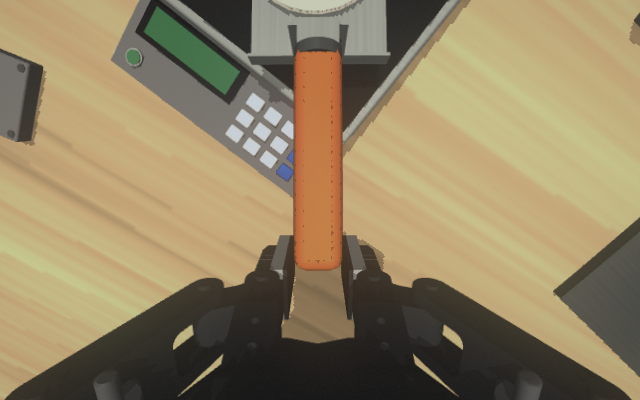

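Call:
move_arm([
  [0, -4, 2, 0],
  [0, -8, 4, 0],
  [0, -12, 6, 0],
  [0, -16, 9, 0],
  [0, -20, 11, 0],
])

```text
clock: 17.3
ee_pos: [0.485, 0.1752, 0.3774]
tcp_rot: [-1.399, 0.793, -0.776]
contact_force: [0.5, -0.0, -2.1]
grip_width: 0.274
```

Run:
```python
from h import *
p,M,y,s=pose(); print(p,s["contact_force"],s["grip_width"],s["ft_torque"])
c=env.capture("scene"); crop(c,"pics/s16.png",300,430,100,200,6)
```

```text
[0.48501439 0.1751738  0.37741281] [ 0.52053551 -0.01792372 -2.07620225] 0.274108309008937 [-0.09604942  0.09471687  0.0334648 ]
```

View pics/s16.png

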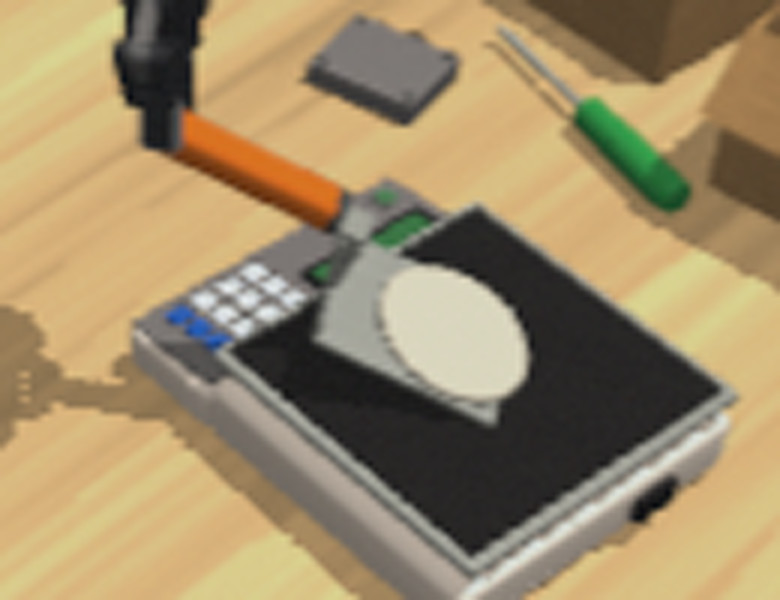

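The lifter is now about 24° nose-down, with the disc's rim at the mat. I'll grip firmly to hold the angle and draw the blade back level.

Call:
move_arm([
  [0, 0, 0, 0],
  [0, 0, 0, 0],
  [0, -1, -5, 0],
  [0, -1, -12, 0],
  [0, -1, -20, 0],
], grip_force=120)

```text
clock: 17.85
ee_pos: [0.4671, 0.164, 0.3776]
tcp_rot: [-1.399, 0.794, -0.776]
contact_force: [0.1, 0.1, -1.6]
grip_width: 0.234
```

Run:
```python
from h import *
p,M,y,s=pose(); print(p,s["contact_force"],s["grip_width"],s["ft_torque"])
c=env.capture("scene"); crop(c,"pics/s17.png",300,430,100,200,6)
```

```text
[0.46714146 0.16403991 0.37764871] [ 0.0994367   0.12250425 -1.6161231 ] 0.2344263213758914 [-0.04568165 -0.00922474  0.03526431]
```

View pics/s17.png

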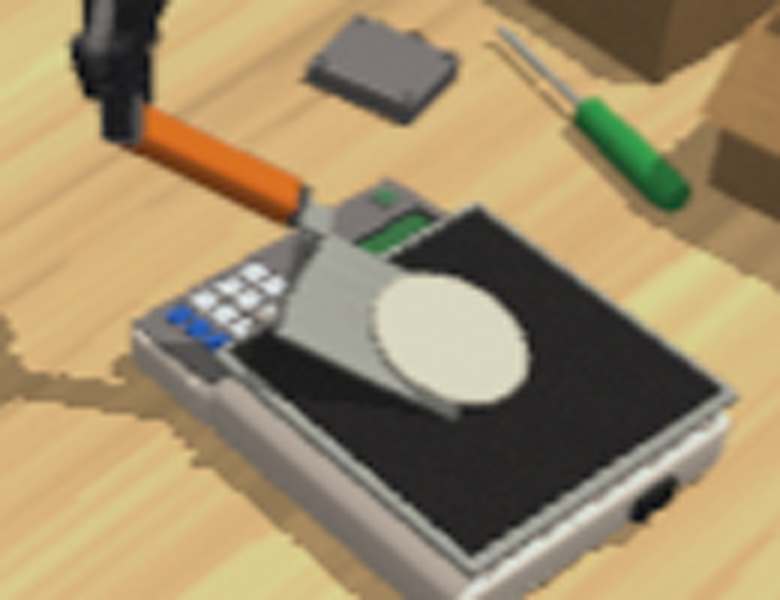

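The disc's front rim stays put on the mat while the blade slides out. I'll continue.

Call:
move_arm([
  [0, 0, -8, 0],
  [0, 0, -16, 0],
  [0, 0, -24, 0],
  [0, 0, -32, 0],
  [0, 0, -40, 0],
])

```text
clock: 18.4
ee_pos: [0.4333, 0.1428, 0.3771]
tcp_rot: [-1.399, 0.793, -0.776]
contact_force: [0.0, 0.2, -1.2]
grip_width: 0.232
```

Call:
move_arm([
  [0, 0, -8, 0],
  [0, 0, -16, 0],
  [0, 0, -24, 0],
  [0, 0, -32, 0],
  [0, 0, -40, 0],
])

```text
clock: 18.9
ee_pos: [0.3995, 0.1216, 0.3765]
tcp_rot: [-1.399, 0.794, -0.776]
contact_force: [0.3, 0.2, -1.5]
grip_width: 0.234
```

Run:
```python
from h import *
p,M,y,s=pose(); print(p,s["contact_force"],s["grip_width"],s["ft_torque"])
c=env.capture("scene"); crop(c,"pics/s18.png",290,430,90,200,5.5)
```

```text
[0.39946182 0.12155557 0.37647315] [ 0.33608354  0.20177357 -1.51769968] 0.23352301531968941 [-0.03521983  0.02895782 -0.01386654]
```

View pics/s18.png

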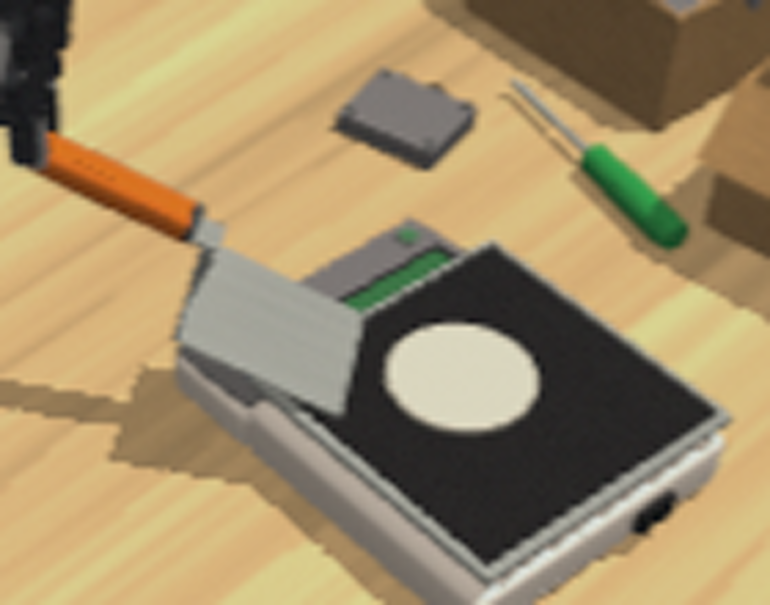

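The disc lies flat near the platter's middle. I'll measure it, then lift the lifter away.

Run:
```python
from h import *
c=env.capture("scene")
f=lambda *q:np.array(q,float)/5.5+[290,90]
d=w(c,f((462,378),(384,377),(540,377)),.077);print("disc top",d.round(4))
m=w(c,f((493,245),(728,418),(487,577)),.071);print(m.round(4),(m[0]+m[2])/2)
to([.40,-.05,.42],10)
```

```text
disc top [[0.6225 0.2647 0.077 ]
 [0.589  0.2321 0.077 ]
 [0.655  0.2987 0.077 ]]
[[0.5554 0.377  0.071 ]
 [0.752  0.3564 0.071 ]
 [0.7299 0.1591 0.071 ]] [0.64262478 0.26807666 0.071     ]
t 19.0 move [144.8 -47.9 -89.7] spin 22.07 | yaw 32.07 F [-0.5  0.1 -0.8] w 0.237
```

Call:
move_arm([
  [0, -20, -15, 0],
  [0, -45, -20, 0],
  [0, -60, -20, 0],
])

```text
clock: 19.3
ee_pos: [0.3826, 0.1095, 0.4376]
tcp_rot: [-1.398, 0.793, -0.777]
contact_force: [0.8, 0.2, -2.3]
grip_width: 0.234
```

Run:
```python
from h import *
to([.40,-.05,.42],10)
```

```text
t 19.3 move [144.7  13.5 -70.2] spin 22.07 | yaw 32.07 F [ 0.8  0.2 -2.3] w 0.234
```

Call:
move_arm([
  [25, 0, -12, 4],
  [60, 0, -30, 9],
  [95, 0, -50, 14],
  [125, 10, -62, 19],
  [144, 13, -70, 22],
])

```text
clock: 19.8
ee_pos: [0.4004, -0.0511, 0.4183]
tcp_rot: [-1.264, 1.092, -1.066]
contact_force: [0.3, 0.2, -1.1]
grip_width: 0.237
```

Run:
```python
from h import *
to([.40,-.05,.42],10)
c=env.capture("scene"); crop(c,"pics/s19.png",200,430,60,240,3.3)
```

```text
t 19.8 move [-1.2 -1.6 -0.2] spin -0.2 | yaw 9.8 F [ 0.3  0.2 -1.1] w 0.237
```

View pics/s19.png

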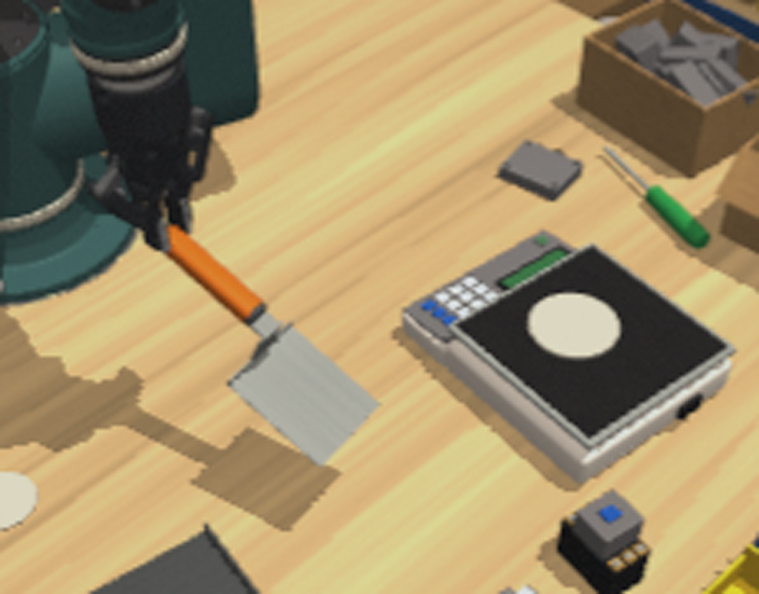

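Call:
move_arm([
  [0, 35, 0, 0],
  [0, 70, 0, 0],
  [0, 95, 0, 0],
  [0, 100, 0, 0],
])

```text
clock: 20.25
ee_pos: [0.3997, -0.0462, 0.317]
tcp_rot: [-1.267, 1.091, -1.059]
contact_force: [-1.0, 0.3, -1.3]
grip_width: 0.234
```

Call:
move_arm([
  [0, 8, 0, 0],
  [0, 16, -2, 0],
  [0, 24, -5, 0],
  [0, 32, -9, 0],
  [0, 40, -13, 0],
], grip_force=20)

```text
clock: 20.75
ee_pos: [0.3875, -0.0477, 0.2789]
tcp_rot: [-1.265, 1.087, -1.063]
contact_force: [-0.6, 2.5, 2.6]
grip_width: 0.239
```

Run:
```python
from h import *
to([.40,-.05,.2195],10)
c=env.capture("scene"); crop(c,"pics/s20.png",200,430,60,240,3.3)
```

```text
t 20.75 move [ 5.9 59.4 11.4] spin 0.11 | yaw 10.11 F [-0.6  2.5  2.6] w 0.239
```

View pics/s20.png

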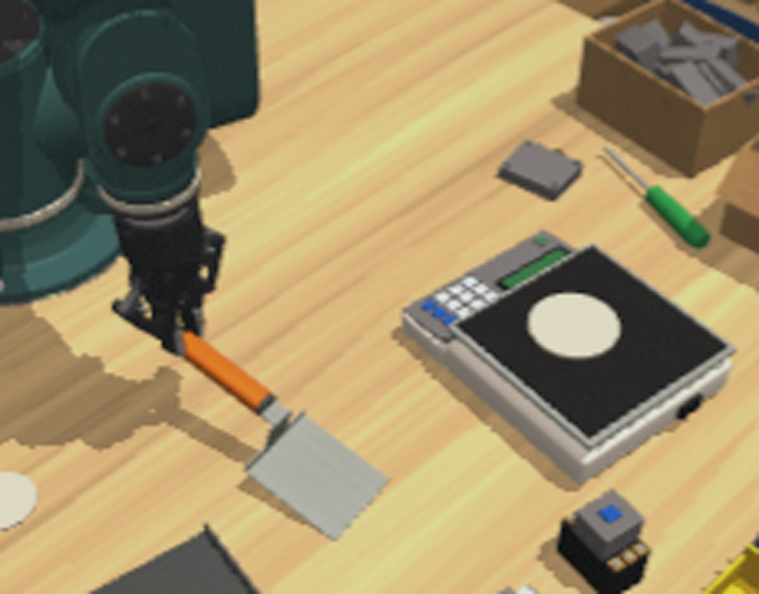

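Call:
move_arm([
  [0, 8, -3, 0],
  [0, 16, -6, 0],
  [0, 24, -9, 0],
  [0, 32, -12, 0],
  [0, 38, -14, 0],
])

```text
clock: 21.3
ee_pos: [0.3738, -0.0492, 0.2402]
tcp_rot: [-1.265, 1.088, -1.062]
contact_force: [0.0, 1.8, 1.2]
grip_width: 0.237
```

Call:
move_arm([
  [0, 6, -2, 0],
  [0, 11, -3, 0],
  [0, 15, -4, 0],
  [0, 18, -4, 0],
  [0, 18, -4, 0],
])

```text
clock: 21.8
ee_pos: [0.3701, -0.0494, 0.2226]
tcp_rot: [-1.265, 1.088, -1.062]
contact_force: [-2.3, -1.3, 2.5]
grip_width: 0.235
```

Run:
```python
from h import *
to([.40,-.05,.2195],10)
c=env.capture("scene"); crop(c,"pics/s21.png",200,430,60,240,3.3)
```

```text
t 21.8 move [ 5.9  3.1 29.4] spin 0.07 | yaw 10.07 F [-2.3 -1.3  2.5] w 0.235
```

View pics/s21.png

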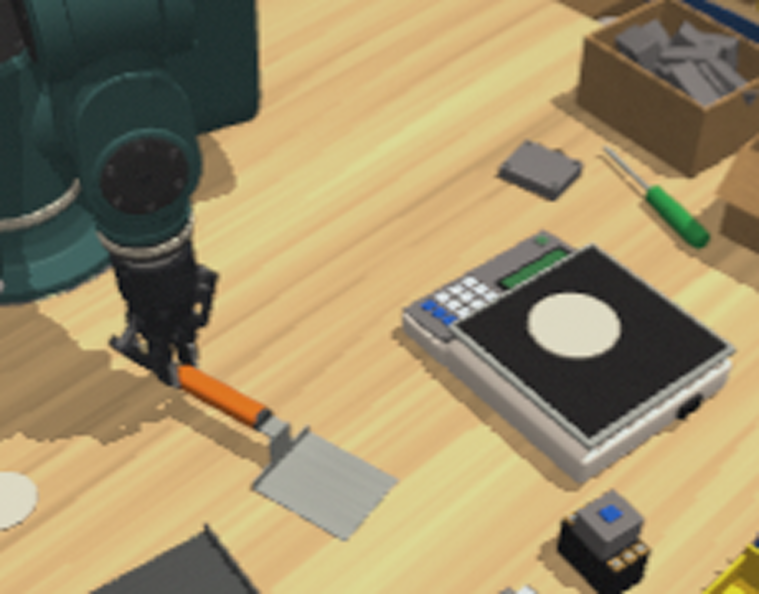

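Nearly flat. I'll lower the last 2 mm, open, retract upward and check.

Call:
move_arm([
  [0, 1, 0, 0],
  [0, 2, 0, 0],
  [0, 2, 0, 0],
])

```text
clock: 22.15
ee_pos: [0.3702, -0.0493, 0.2209]
tcp_rot: [-1.265, 1.087, -1.062]
contact_force: [-1.1, -2.3, 2.2]
grip_width: 0.236
```

Call:
move_arm([
  [0, 0, 0, 0],
  [0, 0, 0, 0],
  [0, 0, 0, 0],
  [0, 0, 0, 0],
  [0, 0, 0, 0],
], fingers=0.2)

```text
clock: 22.65
ee_pos: [0.3701, -0.0493, 0.2208]
tcp_rot: [-1.265, 1.088, -1.062]
contact_force: [0.8, -0.4, 0.4]
grip_width: 0.596
```

Call:
move_arm([
  [0, -15, 0, 0],
  [0, -45, 0, 0],
  [0, -80, 0, 0],
  [0, -120, 0, 0],
  [0, -150, 0, 0],
])

```text
clock: 23.15
ee_pos: [0.3696, -0.0532, 0.373]
tcp_rot: [-1.265, 1.086, -1.063]
contact_force: [0.8, 0.1, 0.2]
grip_width: 0.599
```

Run:
```python
from h import *
to([.40,-.05,.2195],10)
c=env.capture("scene"); crop(c,"pics/s22.png",170,430,60,270,3)
cv2.imwrite("pics/s22f.png",c["color"][:,:,::-1])
c=env.capture("top");crop(c,"pics/t22.png",180,480,120,300,2.6)
```

```text
t 23.15 move [  6.  153.6  29.3] spin 0.1 | yaw 10.1 F [0.8 0.1 0.2] w 0.599
```

View pics/s22.png

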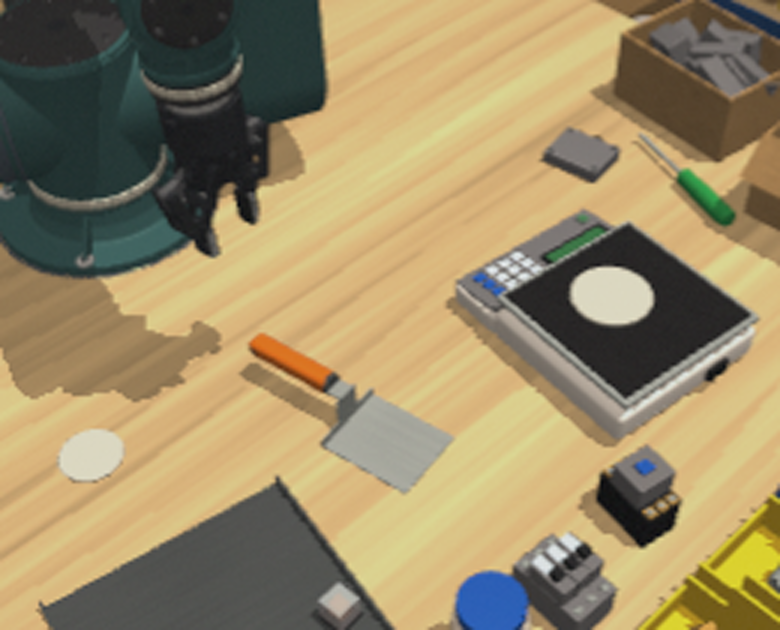

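View pics/t22.png

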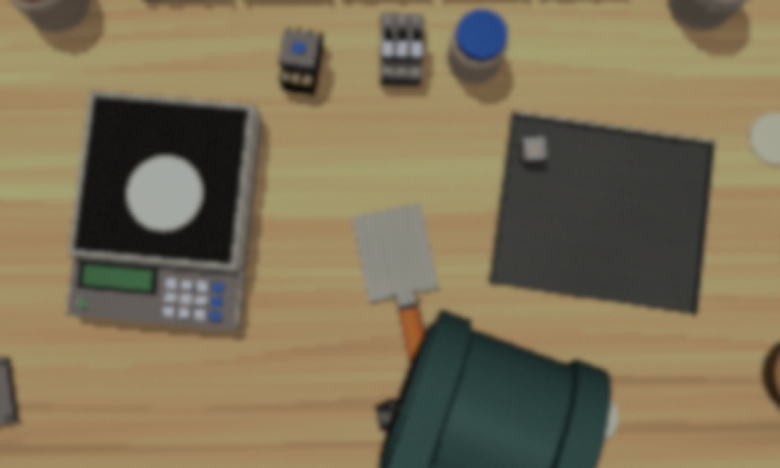

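Run:
```python
from h import *
c=env.capture("top")
f=lambda *q:np.array(q,float)/2.6+[180,120]
d=w(c,f((165,193)),.077)[0];m=w(c,f((94,95),(250,106),(233,265),(77,249)),.071);C=m.mean(0)
e=(m[0]+m[1]-m[2]-m[3])/2;e/=np.linalg.norm(e);print("disc",d,"platter",C,"along x",(d-C)@e,"along y",(d-C)@[-e[1],e[0],0])
print("blade",w(c,f((353,217),(420,206),(438,289),(370,302)),.0016).round(3))
env.finish_job()
```

```text
disc [0.6176778  0.26641996 0.077     ] platter [0.6375187  0.27007929 0.071     ] along x -0.019424302088320262 along y -0.005454213881426908
blade [[ 0.596  0.041  0.002]
 [ 0.609 -0.045  0.002]
 [ 0.502 -0.065  0.002]
 [ 0.487  0.021  0.002]]
the job is handed in; nothing more can be done
```

I worked the blade under the largest disc against the tray's back lip, lifted it and carried it level to the scale. With the blade set down on the mat, I regrasped the handle's free end lightly so it could pivot. I tilted it to about 24° nose-down, drew the blade out, and laid the lifter on the bench. The job was handed in at about 23 s of the 69 s; no verdict was reported.

- **Disc:** in the last pictures it lies flat on the mat, same face up. The top camera puts its centre about 19 mm towards the key panel and 5 mm to the side of the platter's middle. The scene camera also gave about 20 mm. Both are inside the 50 mm limit.
- **Lifter:** it lies blade down and looks flat, with its blade roughly 6 cm or more from the tray and over 10 cm from the scale.
- **Other things:** those in view in the last pictures looked unmoved. I judged this by eye and did not measure their positions. The junction box and the tape (mostly) were outside the last crops.
- **What went wrong:** joint 6 reached its range limit while carrying the disc, which tilted the tool by about 1.5°. I turned the lifter to a different yaw and approached the scale that way, and the disc stayed in place.

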